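# Hang the blue parts bin on the louvered rack

### The arm

A 6-joint arm with a two-finger parallel gripper is mounted at the origin on a cart in front of the work surface, level with it; the furniture and walls round the work are solid. World frame = base frame: x ahead of the robot, y to its left, z up, the work surface at z = 0. Lengths are in m, angles in degrees, forces in N, time in s.
With the tool pointing down it reaches from about 0.35 to 0.975 m from the base axis. Payload 7.1 kg.
Tool frame: the origin (TCP) lies between the finger pads; the fingertips stand 19 mm ahead of it and the grasp point (between the pads) is the TCP; z points along the fingers, y is the line along which they close (so a half turn about z gives the same grasp; the last joint's range is limited). The gripper opens to 88 mm and grips with 3 to 60 N. Pads are 20 mm wide; open, the fingers measure 115 mm over their backs; the gripper's body (75 mm by 178 mm) begins 61 mm behind the grasp point.
Start: joints at [69.786, 24.242, 93.386, -0, 62.372, -1.089], TCP at [0.205, 0.59, 0.242] pointing down, gripper open.
Joint ranges: [-172.04, 172.04], [-51.8, 120.97], [4.93, 147.93], [-75.15, 255.16], [6.16, 154.13], [-145.62, 145.62]. Speed limits (degrees/s): [136.94, 136.94, 172.46, 180, 180, 180].

### API

Orientations are given as a 3x3 rotation matrix whose columns are the frame's x, y, z axes.
In Python, from rig import manip, imaging gives the robot as it stands.
- The arm moves only by the tool servo_tool, never from a script. Its argument "increments" is a list of rows, each a list of 3 entries, a list of its own where there are three numbers: the shift along the tool's x, y, z in m, then the turn, a rotation vector about the tool's x, y, z in degrees, then the opening, from 0 (shut) to 1 (fully open). In form: [[[dx, dy, dz], [ax, ay, az], fingers], ...]. A call has 1 to 5 rows; each row is the pose to reach, as a shift and turn from the pose commanded when the call began, along the tool's axes at that moment; what a row does not reach only later rows make up. A row lasts 1/12 s, in which the tool goes at most 41.7 mm and 7.16 degrees, less where a joint would pass 70% of its speed; a pose out of reach is approached as far as the arm can. A call with a gripper value outside its range is refused whole. The fingers move at their own pace and stop on an object; the grip force is fixed at half the most. Time passes only in rows, so rows that repeat a pose let the fingers close. It gives the time, the measured TCP pose, the force, the opening and the grip force at its end, in the units of the state.
- manip.state(): the state, without advancing time (a new reading comes with each control period).
- imaging.get_image(name): name is "scene" or "top" or "wrist"; returns a dict with "color" (400x640x3 uint8, red, green, blue), "range_z" (400x640 float32, m along the optical axis (not along the pixel's ray), 0 where there is no reading), "fx", "fy", "cx", "cy" (pixels), "view" (4x4, takes a point from world to camera coordinates); the wrist camera has in their place "T_tool_cam" (4x4, takes a point from camera to tool coordinates, whose origin is the TCP and whose axes are the flange's). Camera axes: x right, y down, z forward; pixel columns grow to the right and rows downward; lengths in m; the calibration is good to about 2 mm. A picture is of the moment at which its call begins: read the wrist's pose just before it.
- manip.hand_in(): hands the job in; it is judged then, once.
The state is a dict: "time_s": time; "joints": joint angles; "joint_vel": joint speeds; "effort": joint torques, N m; "tcp_pos": TCP position; "tcp_rot": TCP orientation; "wrist_force": force on the tool from outside, world axes, zero at the start; "ft_torque": the same for the moment, N m; "width": finger opening in m; "gripper_force": force on a finger pad.
Only numpy, scipy, OpenCV 4.12 (cv2) and the standard library are available. Lean on these libraries where they do the work, as an engineer would, in place of code of your own. Each camera call takes 0.05 s, during which the arm holds its last target. There are 200 camera calls.

### The job

Put the blue parts bin back on the grey louvered rack: lift it over the top rail and let it down so that the lip on its back catches behind that rail, in the free stretch beside the green bin that hangs there already. Let go of it, so that it hangs level and straight by itself, and leave the red and yellow bins where they stand.

Things in the scene. Friction and masses are not known exactly. Their poses are not given: they have to be found in the camera images.
- blue_bin: bin to hang: blue, 110 (x) x 56 (y) x 73 high, 0.14-0.24 kg. Origin: centre of underside; +x to its high back with the lip, -x to its low front. Side walls flat, full height for x -20..55: grip across the 56 mm at x = 0, z = 50. Lip: back face x = 55; flange underside z = 70; tongue behind, 3 mm, full width, inner face x = 66, below z = 65 flaring to x = 77 at its tip (z = 50, outermost x = 80)
- red_bin: the same bin in red (110 x 56 x 73 mm, same origin and axes), standing on the bench; a bystander
- yellow_bin: the same bin in yellow (110 x 56 x 73 mm, same origin and axes), standing on the bench; a bystander
- rail_free (a point): top rail of the fixed grey rack: its top edge, mid-thickness, middle of the free stretch (y -117..112), 200 mm up. x: away from robot, square to rack; y: left along rail. Rail 4 mm thick, 26 mm high; open channel 30 mm wide behind, then panel, up to 33 mm above rail. Green bin at y 115..171. Lower bin level, its origin at x = -63; it hangs with its origin at z = -70, a few degrees nose down
Not all that is in view belongs to the job. There is more than one size of the blue_bin; the job needs the larger.

How it is judged:
By the outcome, as a careful person would: the job done as asked, in the order asked, and still so for the second after the job is handed in, with the robot touching nothing.
It also fails if it takes over 40 s, if anything falls off the work surface, if the arm or the gripper's body presses on something with over 40 N, if the wrist force passes 120 N, or if a joint passes its speed limit or range.

## Working session

There is one attempt and no reset: what is moved stays moved. The work goes in short steps, Python scripts to look and compute and a tool call to move; the robot and the scene stay as the last step left them, time stands still between calls to the robot, and variables do not carry over. Pictures are saved under pics/ and viewed, at most 10 in all, crops included, and the job is handed in when it is done.

Besides the shell and the picture viewer there is one more tool, called as a command line: name --argument value ..., lists and objects as JSON in quotes. servo_tool: Moves the arm, as the interface text tells. Its arguments: {"type":"object","properties":{"increments":{"type":"array"}},"required":["increments"]}

```bash
mkdir -p pics
cat > h.py <<'E'
import numpy as np, cv2
from rig import manip, imaging
def grab(n):
    s=manip.state(); d=imaging.get_image(n)
    if 'view' in d: T=np.linalg.inv(np.array(d['view']))
    else:
        W=np.eye(4); W[:3,:3]=s['tcp_rot']; W[:3,3]=s['tcp_pos']; T=W@np.array(d['T_tool_cam'])
    v,u=np.mgrid[:400,:640]; z=d['range_z']
    P=np.stack([(u-d['cx'])/d['fx']*z,(v-d['cy'])/d['fy']*z,z],-1)@T[:3,:3].T+T[:3,3]
    P[z==0]=np.nan
    return d['color'],P,T,d
def save(n,c): cv2.imwrite('pics/'+n,cv2.cvtColor(c,cv2.COLOR_RGB2BGR))
E
python3 - <<'E'
from h import *
a=grab('scene'); b=grab('top')
np.savez('/tmp/s.npz',c=a[0],P=a[1]); np.savez('/tmp/t.npz',c=b[0],P=b[1])
save('scene.png',a[0]); save('top.png',b[0])
print(a[2],b[2],manip.state())
E
```

```text
[[ 0.80249338 -0.45911977  0.38106879  0.12623579]
 [-0.59639931 -0.59831874  0.53509115 -0.56228013]
 [-0.01767033 -0.65667627 -0.75396554  0.89096029]
 [ 0.          0.          0.          1.        ]] [[-0.42791444 -0.87617829  0.22181261  0.26612541]
 [-0.90381003  0.41593185 -0.10063857  0.09252485]
 [-0.0040816  -0.24354116 -0.96988197  1.11977905]
 [ 0.          0.          0.          1.        ]] {'time_s': 0.1, 'joints': array([ 6.97862555e+01,  2.42813058e+01,  9.34232468e+01, -2.11683089e-03,
        6.23725281e+01, -1.08953495e+00]), 'joint_vel': array([-0.01157267,  0.01927459, -0.14725783,  0.07084599,  0.05075772,
        0.05058599]), 'effort': array([-2.31389940e-04, -5.45617497e+01, -2.74323803e+01,  6.44532032e-02,
        1.88071345e-02, -3.83119277e-05]), 'tcp_pos': array([0.20460182, 0.59009305, 0.24099186]), 'tcp_rot': array([[-9.44816188e-01,  3.27600645e-01, -4.34118720e-04],
       [ 3.27600933e-01,  9.44815329e-01, -1.27376233e-03],
       [-7.12334079e-06, -1.34568897e-03, -9.99999095e-01]]), 'wrist_force': array([-0.7146299 , -0.52149831, -0.80700394]), 'ft_torque': array([ 0.01545879, -0.01715099,  0.05238827]), 'gripper_force': 0.0, 'width': 0.0874405300866147}
```

View pics/scene.png

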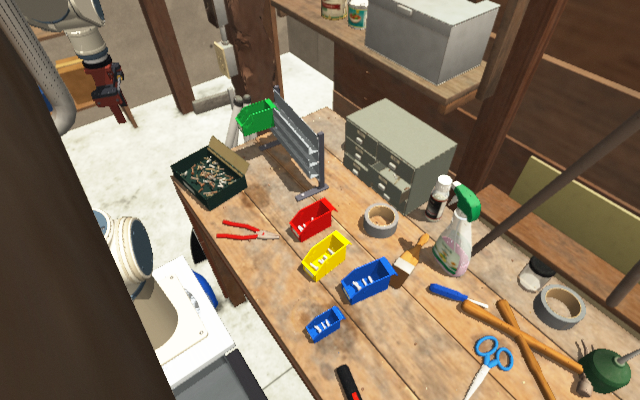

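View pics/top.png

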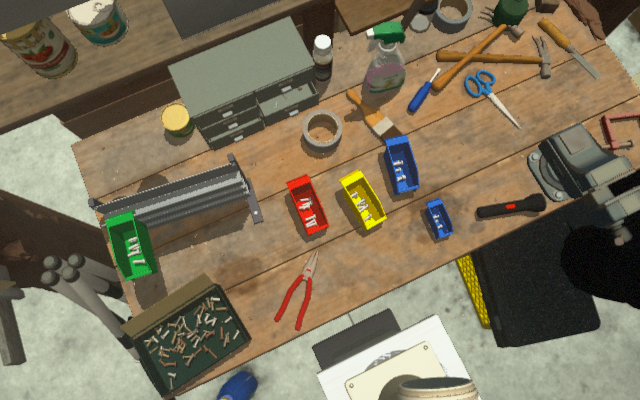

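Candidates for the blue bin:
- Large blue bin: top (401,165), scene (368,281).
- Small blue bin: top (438,219), scene (324,325).
- Other blue things: the screwdriver handle at top (422,98), the scissors at top (480,85), and an object on the floor at top (237,386).

By the description I choose the large bin at top (401,165). The rack's rail runs from top (100,205) to (240,170), with the green bin at its left end.

Run:
```python
from h import *
for n,box in (('t',(380,130,425,200)),('s',(335,250,400,308))):
    f=np.load(f'/tmp/{n}.npz'); c,P=f['c'],f['P']
    hsv=cv2.cvtColor(c,cv2.COLOR_RGB2HSV)
    for name,lo,hi,bx in (('blue',100,125,box),('green',50,75,(100,200,160,285) if n=='t' else (230,90,280,140)),('yel',22,32,(335,165,390,232) if n=='t' else (295,225,352,285))):
        m=np.zeros(c.shape[:2],bool); x0,y0,x1,y1=bx
        m[y0:y1,x0:x1]=True
        m&=(hsv[...,0]>=lo)&(hsv[...,0]<=hi)&(hsv[...,1]>130)
        Q=P[m]; Q=Q[np.isfinite(Q[:,0])]
        top=Q[Q[:,2]>Q[:,2].max()-.012]
        zz=np.percentile(Q[:,2],[1,50,99])
        r=cv2.minAreaRect(Q[Q[:,2]>0.01][:,:2].astype(np.float32)*1000)
        rt=cv2.minAreaRect(top[:,:2].astype(np.float32)*1000)
        print(n,name,len(Q),zz.round(3),'rect',np.round(r[0],1),np.round(r[1],1),round(r[2],1),'top',np.round(rt[0],1),np.round(rt[1],1),round(rt[2],1))
# rail: grey rack points
for n,bx in (('t',(90,150,260,225)),('s',(268,80,330,190))):
    f=np.load(f'/tmp/{n}.npz'); c,P=f['c'],f['P']; hsv=cv2.cvtColor(c,cv2.COLOR_RGB2HSV)
    x0,y0,x1,y1=bx; Q=P[y0:y1,x0:x1].reshape(-1,3); s=hsv[y0:y1,x0:x1,1].reshape(-1)
    ok=np.isfinite(Q[:,0])&(s<60)&(Q[:,2]>0.05)&(Q[:,2]<.3); Q=Q[ok]
    h,e=np.histogram(Q[:,2],bins=np.arange(.05,.3,.01)); print(n,dict(zip(e.round(2),h)))
    for lo,hi in ((.19,.205),(.222,.24)):
        q=Q[(Q[:,2]>lo)&(Q[:,2]<hi)]
        if len(q)>10:
            r=cv2.minAreaRect(q[:,:2].astype(np.float32)*1000); print(lo,len(q),np.round(cv2.boxPoints(r),0).tolist())
    np.save(f'/tmp/rack_{n}.npy',Q)
c=np.load('/tmp/s.npz')['c']; save('crop.png',cv2.resize(np.vstack([c[70:200,220:350],c[210:340,290:420]]),None,fx=2.2,fy=2.2,interpolation=cv2.INTER_CUBIC))
```

```text
t blue 775 [-0.001  0.041  0.077] rect [ 508.6 -242.6] [ 56.1 137.3] 78.1 top [ 520.1 -245. ] [56.1 97.7] 78.1
t green 1976 [0.131 0.172 0.206] rect [563.7 393.6] [ 68.  138.9] 84.4 top [570.8 387.7] [ 57. 104.] 83.4
t yel 1431 [-0.001  0.033  0.076] rect [ 469.2 -115.8] [139.8  57.6] 3.9 top [ 477.5 -115.1] [101.8  57.6] 3.6
s blue 1367 [0.002 0.041 0.076] rect [ 492.7 -241.9] [ 61.3 207.2] 81.2 top [ 517.7 -246.4] [55.7 97.3] 78.6
s green 980 [0.124 0.176 0.206] rect [560.9 388.4] [ 69.4 138.9] 88.7 top [572.3 387.7] [62.8 96.8] 81.8
s yel 1293 [0.    0.041 0.076] rect [ 466.4 -116. ] [140.   58.5] 4.3 top [ 475.4 -114.8] [100.6  57.5] 4.3
t {np.float64(0.05): np.int64(3), np.float64(0.06): np.int64(4), np.float64(0.07): np.int64(231), np.float64(0.08): np.int64(125), np.float64(0.09): np.int64(188), np.float64(0.1): np.int64(110), np.float64(0.11): np.int64(4), np.float64(0.12): np.int64(300), np.float64(0.13): np.int64(144), np.float64(0.14): np.int64(222), np.float64(0.15): np.int64(130), np.float64(0.16): np.int64(8), np.float64(0.17): np.int64(1434), np.float64(0.18): np.int64
[... 698 characters left out ...]
18), np.float64(0.12): np.int64(263), np.float64(0.13): np.int64(106), np.float64(0.14): np.int64(111), np.float64(0.15): np.int64(78), np.float64(0.16): np.int64(15), np.float64(0.17): np.int64(405), np.float64(0.18): np.int64(209), np.float64(0.19): np.int64(209), np.float64(0.2): np.int64(188), np.float64(0.21): np.int64(129), np.float64(0.22): np.int64(137), np.float64(0.23): np.int64(34), np.float64(0.24): np.int64(0), np.float64(0.25): np.int64(0), np.float64(0.26): np.int64(0), np.float64(0.27): np.int64(0), np.float64(0.28): np.int64(0)}
0.19 324 [[580.0, 121.0], [633.0, 115.0], [665.0, 412.0], [612.0, 418.0]]
0.222 146 [[613.0, 119.0], [634.0, 116.0], [668.0, 417.0], [647.0, 420.0]]
```

View pics/crop.png

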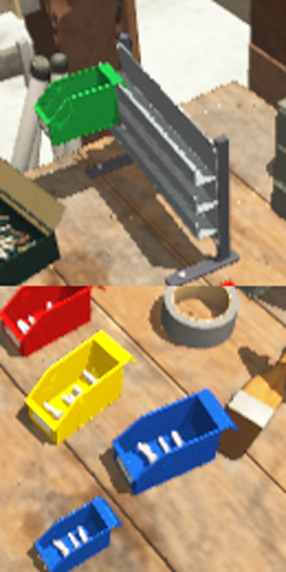

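The crop shows the large blue bin at crop (165,440), clearly bigger than the small one at (72,535), with its lip pointing away from the robot. The rack stretch right of the green bin is free. Next: the rail position and the first move.

```bash
cat >> h.py <<'E'
def R(y): y=np.radians(y); return np.array([[np.cos(y),-np.sin(y),0],[np.sin(y),np.cos(y),0],[0,0,1]])
def delta(pos,yaw,flip=True):
    "shift/turn in tool axes to TCP pos, pointing down, tool x = -(yaw dir) if flip"
    s=manip.state(); A=np.array(s['tcp_rot'])
    x=R(yaw)[:,0]*(-1 if flip else 1); z=np.array([0,0,-1.]); T=np.stack([x,np.cross(z,x),z],1)
    print('shift mm',(A.T@(np.array(pos)-s['tcp_pos'])*1000).round(1),'rotvec deg',np.degrees(cv2.Rodrigues(A.T@T)[0].ravel()).round(2))
E
python3 - <<'E'
from h import *
for n in 'ts':
    Q=np.load(f'/tmp/rack_{n}.npy')@R(-6.6)   # rows -> rack frame
    for lo,hi in ((.176,.184),(.184,.192),(.192,.198),(.198,.204)):
        for a,b in ((.2,.27),(.27,.34),(.34,.41)):
            q=Q[(Q[:,2]>lo)&(Q[:,2]<hi)&(Q[:,1]>a)&(Q[:,1]<b)]*1000
            h,e=np.histogram(q[:,0],bins=np.arange(540,640,4)) ; k=h>2
            print(n,lo,a,[(int(i),int(j)) for i,j in zip(e[:-1][k],h[k])])
    print(Q.min(0),Q.max(0))
g=np.array([570.8,387.7,0])@R(-6.6); print('green rack',g)
delta([.4964,-.240,.15],-11.9); delta([.4964,-.240,.15],-11.9,False)
E
```

```text
t 0.176 0.2 [(564, 40), (576, 10), (580, 18), (584, 15), (588, 20), (592, 13), (596, 42), (600, 6)]
t 0.176 0.27 [(560, 3), (564, 38), (576, 11), (580, 14), (584, 17), (588, 13), (592, 17), (596, 51)]
t 0.176 0.34 [(564, 35), (576, 13), (580, 16), (584, 17), (588, 16), (592, 11), (596, 52), (600, 3)]
t 0.184 0.2 [(560, 3), (564, 38), (596, 40), (600, 6)]
t 0.184 0.27 [(564, 40), (596, 45)]
t 0.184 0.34 [(560, 3), (564, 41), (596, 42)]
t 0.192 0.2 [(564, 26), (596, 28), (600, 4)]
t 0.192 0.27 [(564, 28), (596, 31)]
t 0.192 0.34 [(560, 3), (564, 33), (596, 38)]
t 0.198 0.2 [(564, 57), (568, 15), (596, 30), (600, 5)]
t 0.198 0.27 [(564, 61), (568, 8), (596, 32)]
t 0.198 0.34 [(560, 3), (564, 55), (568, 6), (596, 34)]
[0.5598285  0.18952385 0.05276263] [0.61729224 0.49198557 0.2379667 ]
s 0.176 0.2 [(560, 15), (564, 5), (576, 3), (580, 9), (584, 4), (588, 6), (592, 11), (596, 21)]
s 0.176 0.27 [(560, 16), (564, 4), (580, 6), (584, 10), (588, 7), (592, 8), (596, 18)]
s 0.176 0.34 [(560, 16), (580, 6), (584, 3), (588, 6), (592, 7), (596, 17)]
s 0.184 0.2 [(560, 15), (564, 9), (596, 22)]
s 0.184 0.27 [(560, 16), (564, 3), (596, 19)]
s 0.184 0.34 [(560, 13), (564, 4), (596, 16)]
s 0.192 0.2 [(560, 10), (564, 6), (596, 18)]
s 0.192 0.27 [(560, 14), (564, 5), (596, 12)]
s 0.192 0.34 [(560, 12), (596, 15)]
s 0.198 0.2 [(560, 9), (564, 19), (596, 19)]
s 0.198 0.27 [(560, 5), (564, 15), (596, 13)]
s 0.198 0.34 [(560, 10), (564, 11), (596, 9)]
[0.56111557 0.18665564 0.0500734 ] [0.71350078 0.67929015 0.23615044]
green rack [522.45604136 450.73674672   0.        ]
shift mm [-547.6 -688.6   91.9] rotvec deg [-0.08 -0.   -7.22]
shift mm [-547.6 -688.6   91.9] rotvec deg [-1.0000e-02  1.2000e-01  1.7278e+02]
```

servo_tool --increments '[[[-0.025,-0.0315,0],[0,0,0],1],[[-0.05,-0.063,0],[0,0,0],1],[[-0.075,-0.0945,0],[0,0,0],1],[[-0.1,-0.126,0],[0,0,0],1],[[-0.125,-0.157,0],[0,0,0],1]]'

```text
time_s: 0.52
tcp_pos: [0.2713, 0.3992, 0.2413]
tcp_rot: [[-0.945, 0.327, -0.0], [0.327, 0.945, -0.001], [0.0, -0.001, -1.0]]
wrist_force: [0.4, 0.1, 0.3]
width: 0.0879
gripper_force: 0.0
```

servo_tool --increments '[[[-0.025,-0.0315,0],[0,0,0],1],[[-0.05,-0.063,0],[0,0,0],1],[[-0.075,-0.0945,0],[0,0,0],1],[[-0.1,-0.126,0],[0,0,0],1],[[-0.125,-0.157,0],[0,0,0],1]]'

```text
time_s: 0.93
tcp_pos: [0.338, 0.21, 0.2416]
tcp_rot: [[-0.945, 0.327, -0.0], [0.327, 0.945, -0.0], [-0.0, -0.0, -1.0]]
wrist_force: [0.6, -0.8, -1.1]
width: 0.0878
gripper_force: 0.0
```

servo_tool --increments '[[[-0.025,-0.0315,0],[0,0,0],1],[[-0.05,-0.063,0],[0,0,0],1],[[-0.075,-0.0945,0],[0,0,0],1],[[-0.1,-0.126,0],[0,0,0],1],[[-0.125,-0.157,0],[0,0,0],1]]'

```text
time_s: 1.35
tcp_pos: [0.4047, 0.0206, 0.2417]
tcp_rot: [[-0.945, 0.328, 0.0], [0.328, 0.945, 0.0], [-0.0, 0.0, -1.0]]
wrist_force: [1.4, 1.6, 0.1]
width: 0.0877
gripper_force: 0.0
```

servo_tool --increments '[[[-0.025,-0.0315,0],[0,0,0],1],[[-0.05,-0.063,0],[0,0,0],1],[[-0.075,-0.0945,0],[0,0,0],1],[[-0.1,-0.126,0],[0,0,0],1],[[-0.125,-0.157,0],[0,0,0],1]]'

```text
time_s: 1.77
tcp_pos: [0.4713, -0.1688, 0.2415]
tcp_rot: [[-0.945, 0.328, -0.0], [0.328, 0.945, 0.0], [0.0, 0.0, -1.0]]
wrist_force: [-0.2, 0.6, 1.0]
width: 0.0872
gripper_force: 0.0
```

servo_tool --increments '[[[-0.016,-0.02,0.02],[0,0,-3.6],1],[[-0.032,-0.04,0.04],[0,0,-7.2],1],[[-0.048,-0.06,0.06],[0,0,-7.2],1],[[-0.048,-0.06,0.06],[0,0,-7.2],1],[[-0.048,-0.06,0.06],[0,0,-7.2],1]]'

```text
time_s: 2.18
tcp_pos: [0.4962, -0.2395, 0.1801]
tcp_rot: [[-0.978, 0.209, -0.003], [0.209, 0.978, 0.002], [0.003, 0.001, -1.0]]
wrist_force: [-0.2, 0.8, -0.2]
width: 0.0879
gripper_force: 0.0
```

Run:
```python
from h import *
c,P,T,d=grab('wrist'); save('w1.png',c)
hsv=cv2.cvtColor(c,cv2.COLOR_RGB2HSV); m=(hsv[...,0]>=100)&(hsv[...,0]<=125)&(hsv[...,1]>130)
n,l,st,_=cv2.connectedComponentsWithStats(m.astype(np.uint8)); 
for i in range(1,n):
    if st[i,4]<500: continue
    Q=P[l==i]; Q=Q[np.isfinite(Q[:,0])]
    for t in (.01,.062):
        q=Q[Q[:,2]>t]
        if len(q)<50: continue
        r=cv2.minAreaRect(q[:,:2].astype(np.float32)*1000); print(st[i],t,np.round(r[0],1),np.round(r[1],1),round(r[2],1),Q[:,2].max())
s=manip.state(); print(s['tcp_pos'],s['time_s']); delta([.4964,-.240,.15],-11.9)
```

```text
[ 231    0   57  105 4158] 0.01 [ 352.4 -267.1] [37.5 89. ] 85.0 0.051653738219236245
[ 290  141   63  139 5036] 0.01 [ 503.7 -243.4] [ 55.3 126.1] 77.9 0.2545568046189725
[ 290  141   63  139 5036] 0.062 [ 514.9 -245.9] [ 55.3 102.9] 78.0 0.2545568046189725
[211 319  52  35 867] 0.01 [ 655.  -382.3] [22.3 79.3] 29.9 0.02588673892128085
[ 0.49642274 -0.2388685   0.18099909] 2.2333
shift mm [-0.3 -1.1 31. ] rotvec deg [ 0.04 -0.12 -0.09]
```

View pics/w1.png

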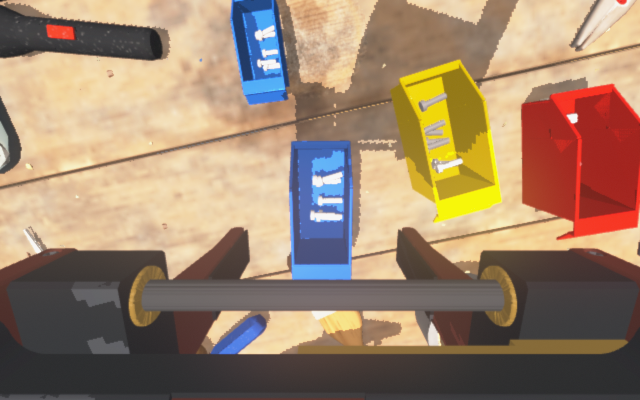

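The wrist view shows the large blue bin centred between the fingers at column 322, aligned with them. The small bin is off at (260,50). I'll go down and grip.

servo_tool --increments '[[[0,-0.002,0.033],[0,0,0],1],[[0,-0.002,0.066],[0,0,0],1],[[0,-0.002,0.099],[0,0,0],1],[[0,-0.002,0.12],[0,0,0],1],[[0,-0.002,0.13],[0,0,0],1]]'

```text
time_s: 2.65
tcp_pos: [0.4955, -0.2393, 0.0501]
tcp_rot: [[-0.979, 0.206, -0.003], [0.206, 0.979, 0.001], [0.003, 0.001, -1.0]]
wrist_force: [-0.5, 0.4, -0.2]
width: 0.0882
gripper_force: 0.0
```

servo_tool --increments '[[[0,0,0],[0,0,0],0],[[0,0,0],[0,0,0],0],[[0,0,0],[0,0,0],0],[[0,0,0],[0,0,0],0],[[0,0,0],[0,0,0],0]]'

```text
time_s: 3.07
tcp_pos: [0.4975, -0.2414, 0.0532]
tcp_rot: [[-0.978, 0.207, 0.002], [0.207, 0.978, -0.001], [-0.003, -0.001, -1.0]]
wrist_force: [0.3, -0.2, 0.2]
width: 0.0581
gripper_force: 0.0
```

servo_tool --increments '[[[0,0,0],[0,0,0],0],[[0,0,0],[0,0,0],0],[[0,0,0],[0,0,0],0],[[0,0,0],[0,0,0],0],[[0,0,0],[0,0,0],0]]'

```text
time_s: 3.48
tcp_pos: [0.4975, -0.2414, 0.0531]
tcp_rot: [[-0.978, 0.207, 0.002], [0.207, 0.978, -0.001], [-0.002, -0.0, -1.0]]
wrist_force: [-0.7, 0.0, 8.5]
width: 0.0558
gripper_force: 30.0
```

servo_tool --increments '[[[0,0,-0.02],[0,0,0],0],[[0,0,-0.05],[0,0,0],0],[[0,0,-0.085],[0,0,0],0],[[0,0,-0.12],[0,0,0],0],[[0,0,-0.155],[0,0,0],0]]'

```text
time_s: 3.9
tcp_pos: [0.4961, -0.2408, 0.2083]
tcp_rot: [[-0.978, 0.207, -0.001], [0.207, 0.978, 0.0], [0.001, 0.0, -1.0]]
wrist_force: [1.1, -0.6, -2.5]
width: 0.0561
gripper_force: 30.0
```

servo_tool --increments '[[[0,0,-0.03],[0,0,0],0],[[0,0,-0.055],[0,0,0],0],[[0,0,-0.065],[0,0,0],0],[[0,0,-0.065],[0,0,0],0],[[0,0,-0.065],[0,0,0],0]]'

```text
time_s: 4.32
tcp_pos: [0.4962, -0.2408, 0.2711]
tcp_rot: [[-0.978, 0.207, -0.0], [0.207, 0.978, 0.0], [0.0, 0.0, -1.0]]
wrist_force: [0.3, -0.5, -2.5]
width: 0.0558
gripper_force: 30.0
```

Run:
```python
from h import *
t=R(-6.6)@np.array([.494,.308,.27]); print(t); delta(t,-6.6); s=manip.state();print(s['tcp_pos'],s['wrist_force'],s['width'])
```

```text
[0.52612679 0.24917986 0.27      ]
shift mm [ 72.  485.6   1.1] rotvec deg [ 0.01 -0.02 -5.33]
[ 0.49620747 -0.24084562  0.27105179] [ 0.25065    -0.45169764 -2.5324922 ] 0.05581991276731063
```

servo_tool --increments '[[[0.003,0.02,0],[0,0,0],0],[[0.007,0.05,0],[0,0,0],0],[[0.012,0.085,0],[0,0,0],0],[[0.017,0.12,0],[0,0,0],0],[[0.023,0.155,0],[0,0,0],0]]'

```text
time_s: 4.73
tcp_pos: [0.5048, -0.0831, 0.269]
tcp_rot: [[-0.978, 0.208, -0.004], [0.208, 0.978, 0.001], [0.004, -0.0, -1.0]]
wrist_force: [-0.1, 1.2, -1.3]
width: 0.0558
gripper_force: 30.0
```

servo_tool --increments '[[[0.005,0.035,0],[0,0,0],0],[[0.01,0.07,0],[0,0,0],0],[[0.015,0.105,0],[0,0,0],0],[[0.02,0.14,0],[0,0,0],0],[[0.026,0.175,0],[0,0,0],0]]'

```text
time_s: 5.15
tcp_pos: [0.5155, 0.0935, 0.269]
tcp_rot: [[-0.978, 0.207, -0.004], [0.207, 0.978, -0.001], [0.004, -0.002, -1.0]]
wrist_force: [0.0, -0.8, -1.6]
width: 0.0559
gripper_force: 30.0
```

servo_tool --increments '[[[0.005,0.035,0],[0,0,-1],0],[[0.01,0.07,0],[0,0,-2.5],0],[[0.015,0.105,0],[0,0,-4],0],[[0.02,0.135,0],[0,0,-5.3],0],[[0.023,0.155,0],[0,0,-5.3],0]]'

```text
time_s: 5.57
tcp_pos: [0.5251, 0.2507, 0.2687]
tcp_rot: [[-0.994, 0.113, -0.004], [0.113, 0.994, -0.001], [0.004, -0.002, -1.0]]
wrist_force: [-0.1, -1.0, -1.7]
width: 0.0559
gripper_force: 30.0
```

servo_tool --increments '[[[0,0,0],[0,0,0],0],[[0,0,0],[0,0,0],0],[[0,0,0],[0,0,0],0]]'

```text
time_s: 5.82
tcp_pos: [0.5255, 0.2475, 0.2697]
tcp_rot: [[-0.993, 0.115, -0.003], [0.115, 0.993, -0.002], [0.003, -0.002, -1.0]]
wrist_force: [-0.1, 0.4, -1.7]
width: 0.0558
gripper_force: 30.0
```

Run:
```python
from h import *
s=manip.state();print(s['tcp_pos'],s['wrist_force'],s['width'])
tr=np.array(s['tcp_pos'])@R(-6.6); print('tcp rack',tr)
for n in ('top','scene'):
    c,P,T,d=grab(n); hsv=cv2.cvtColor(c,cv2.COLOR_RGB2HSV); m=(hsv[...,0]>=100)&(hsv[...,0]<=125)&(hsv[...,1]>130)
    Q=P@R(-6.6)
    near=m&(abs(Q[...,0]-tr[0])<.12)&(abs(Q[...,1]-tr[1])<.06)&(Q[...,2]>.18)&(Q[...,2]<.31)
    q=Q[near]; print(n,len(q),'x',np.percentile(q[:,0],[0,1,99,100]).round(4),'y',np.percentile(q[:,1],[1,99]).round(4),'z',np.percentile(q[:,2],[0,1,99,100]).round(4))
    tp=q[(q[:,2]>np.percentile(q[:,2],99)-.012)]
    r=cv2.minAreaRect(q[:,:2].astype(np.float32)*1000);print(np.round(r[0],1),np.round(r[1],1),r[2])
    bk=q[q[:,0]>tr[0]+.02]; 
    # tilt: rim z vs x
    for a,b in ((-.02,.0),(.03,.05),(.055,.07)):
        k=q[(q[:,0]>tr[0]+a)&(q[:,0]<tr[0]+b)]; print(a,len(k),k[:,2].max().round(4) if len(k) else '')
    v,u=np.nonzero(near); 
    x0,y0=max(u.min()-70,0),max(v.min()-60,0)
    save(f'over_{n}.png',cv2.resize(c[y0:y0+170,x0:x0+220],None,fx=3,fy=3,interpolation=cv2.INTER_CUBIC))
```

```text
[0.52546511 0.24749883 0.26967142] [-0.06803418  0.4035921  -1.68669259] 0.05582848713440862
tcp rack [0.49353592 0.30625405 0.26967142]Traceback (most recent call last):
  File "<stdin>", line 8, in <module>
    return _quantile_unchecked(
        a, q, axis, out, overwrite_input, method, keepdims, weights)
    return _ureduce(a,
                    func=_quantile_ureduce_func,
    ...<5 lines>...
                    overwrite_input=overwrite_input,
                    method=method)
    r = func(a, **kwargs)
    result = _quantile(arr,
                       quantiles=q,
    ...<2 lines>...
                       out=out,
                       weights=wgt)
    slices_having_nans = np.isnan(arr[-1, ...])
                                  ~~~^^^^^^^^^
IndexError: index -1 is out of bounds for axis 0 with size 0
```

```bash
cat > look.py <<'E'
from h import *
import sys
tag=sys.argv[1]
s=manip.state(); tr=np.array(s['tcp_pos'])@R(-6.6); print('tcp rack',tr,s['time_s'])
for n in ('scene','wrist','top'):
    c,P,T,d=grab(n); hsv=cv2.cvtColor(c,cv2.COLOR_RGB2HSV); m=(hsv[...,0]>=100)&(hsv[...,0]<=125)&(hsv[...,1]>110)
    Q=P@R(-6.6)
    near=m&(abs(Q[...,0]-.5)<.12)&(abs(Q[...,1]-.306)<.06)&(Q[...,2]>.08)&(Q[...,2]<.31)
    save(f'{tag}_{n}.png',c); q=Q[near]; print(n,len(q))
    if len(q)<50: continue
    print('x',np.percentile(q[:,0],[0,1,99,100]).round(4),'y',np.percentile(q[:,1],[1,99]).round(4),'z',np.percentile(q[:,2],[0,1,99,100]).round(4))
    r=cv2.minAreaRect(q[:,:2].astype(np.float32)*1000);print(np.round(r[0],1),np.round(r[1],1),round(r[2],1))
    print([(int(x*1000),len(k),(1000*k[:,2].min()).round(1),(1000*k[:,2].max()).round(1)) for x in np.arange(.43,.59,.012) for k in [q[abs(q[:,0]-x)<.006]] if len(k)>4])
E
python3 look.py a; python3 -c "
import cv2;a=cv2.imread('pics/a_scene.png')[50:200,190:350];b=cv2.imread('pics/a_wrist.png')
cv2.imwrite('pics/a_mix.png',cv2.vconcat([cv2.resize(a,None,fx=2,fy=2,interpolation=2),cv2.resize(b,(320,200))]))"
```

```text
tcp rack [0.4938685  0.30596311 0.27018895] 5.8667
scene 878
x [0.4337 0.4363 0.5625 0.5968] y [0.2753 0.3349] z [0.1515 0.2191 0.2914 0.2928]
[517.9 309.9] [173.5  80.8] 9.5
[(430, 8, np.float64(259.0), np.float64(263.4)), (442, 90, np.float64(219.7), np.float64(269.1)), (454, 120, np.float64(219.4), np.float64(280.8)), (466, 138, np.float64(219.1), np.float64(289.4)), (478, 130, np.float64(221.1), np.float64(292.7)), (490, 61, np.float64(218.6), np.float64(283.7)), (502, 33, np.float64(218.1), np.float64(260.3)), (514, 77, np.float64(219.2), np.float64(292.3)), (526, 83, np.float64(219.5), np.float64(291.9)), (538, 85, np.float64(219.0), np.float64(290.9)), (550, 35, np.float64(218.9), np.float64(292.3)), (562, 15, np.float64(151.5), np.float64(292.8))]
wrist 16951
x [0.437  0.438  0.5491 0.601 ] y [0.2778 0.332 ] z [0.1738 0.2198 0.2913 0.2927]
[518.9 303.1] [163.5 106.7] 0.4
[(442, 1648, np.float64(229.1), np.float64(269.3)), (454, 1946, np.float64(219.0), np.float64(278.9)), (466, 2141, np.float64(218.5), np.float64(289.3)), (478, 1833, np.float64(218.8), np.float64(292.7)), (490, 2112, np.float64(219.0), np.float64(292.5)), (502, 1369, np.float64(219.2), np.float64(291.3)), (514, 1401, np.float64(219.0), np.float64(292.5)), (526, 1085, np.float64(219.3), np.float64(292.3)), (538, 565, np.float64(219.4), np.float64(291.5)), (550, 2837, np.float64(238.5), np.float64(276.4))]
top 0
```

View pics/a_mix.png

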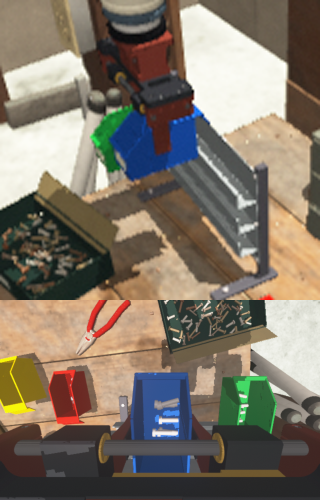

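The scene crop shows the blue bin held level in front of and above the rail; the wrist view shows the green bin well clear to the side. The bin origin is about 1 mm nearer the robot than the TCP. I'll move forward 11 mm and lower in stages.

servo_tool --increments '[[[-0.005,-0.001,0],[0,0,0],0],[[-0.011,-0.001,0.015],[0,0,0],0],[[-0.011,-0.001,0.035],[0,0,0],0],[[-0.011,-0.001,0.055],[0,0,0],0],[[-0.011,-0.001,0.065],[0,0,0],0]]'

```text
time_s: 6.43
tcp_pos: [0.5367, 0.2464, 0.2065]
tcp_rot: [[-0.993, 0.116, -0.001], [0.116, 0.993, 0.002], [0.001, 0.002, -1.0]]
wrist_force: [-10.5, 3.9, 11.7]
width: 0.0557
gripper_force: 30.0
```

servo_tool --increments '[[[0,0,0.005],[0,0,0],0],[[0,0,0.01],[0,0,0],0],[[0,0,0.013],[0,0,0],0],[[0,0,0.016],[0,0,0],0],[[0,0,0.016],[0,0,0],0]]'

```text
time_s: 6.85
tcp_pos: [0.5372, 0.2464, 0.1916]
tcp_rot: [[-0.993, 0.116, 0.0], [0.116, 0.993, 0.001], [0.0, 0.001, -1.0]]
wrist_force: [-6.6, 3.3, 5.3]
width: 0.0561
gripper_force: 30.0
```

Run:
```python
from h import *
s=manip.state();print(s['tcp_pos']@R(-6.6),s['wrist_force'],s['ft_torque'],s['width'])
```

```text
[0.50535365 0.3064908  0.19155304] [-6.55289336  3.30803669  5.25984085] [0.46430496 0.53068782 0.19153538] 0.056134015950171666
```

```bash
python3 look.py b
python3 - <<'E'
import cv2,numpy as np
a=cv2.imread('pics/b_scene.png')[80:180,210:340];b=cv2.imread('pics/b_wrist.png')
cv2.imwrite('pics/b_mix.png',cv2.vconcat([cv2.resize(a,(640,492),interpolation=2)[:, :],cv2.resize(b,(640,400))[300:400]]))
for n in 'ts':
    Q=np.load(f'/tmp/rack_{n}.npy');t=np.radians(6.6);X=(Q[:,0]*np.cos(t)-Q[:,1]*np.sin(t))*1000;Y=Q[:,0]*np.sin(t)+Q[:,1]*np.cos(t)
    k=(Y>.26)&(Y<.35)
    for z in np.arange(.172,.24,.006):
        x=X[k&(abs(Q[:,2]-z)<.003)]; print(n,round(z,3),len(x),'rail',np.median(x[x<574]).round(1) if (x<574).any() else '', 'panel',np.percentile(x[x>574],[5,50,95]).round(1) if (x>574).any() else '')
E
```

```text
tcp rack [0.50535365 0.3064908  0.19155304] 6.85
scene 603
x [0.4559 0.4574 0.5629 0.5876] y [0.2758 0.3361] z [0.0998 0.1324 0.2418 0.2796]
[524.7 309.1] [141.9  77.6] 11.8
[(454, 25, np.float64(152.0), np.float64(183.0)), (466, 135, np.float64(144.9), np.float64(269.6)), (478, 150, np.float64(132.5), np.float64(279.6)), (490, 122, np.float64(122.9), np.float64(228.6)), (502, 42, np.float64(134.7), np.float64(241.8)), (514, 14, np.float64(144.0), np.float64(184.2)), (526, 47, np.float64(156.8), np.float64(210.2)), (538, 31, np.float64(174.6), np.float64(208.5)), (550, 24, np.float64(182.6), np.float64(208.7)), (562, 11, np.float64(99.8), np.float64(209.8))]
wrist 17880
x [0.4588 0.46   0.5567 0.5585] y [0.2784 0.3325] z [0.1268 0.1294 0.2476 0.2659]
[508.7 305.4] [99.7 57.8] 0.0
[(454, 148, np.float64(150.5), np.float64(154.8)), (466, 2046, np.float64(146.4), np.float64(209.2)), (478, 2134, np.float64(135.7), np.float64(265.9)), (490, 2915, np.float64(126.8), np.float64(234.0)), (502, 2775, np.float64(130.8), np.float64(246.8)), (514, 2398, np.float64(142.9), np.float64(250.2)), (52
[... 538 characters left out ...]
9.9]
t 0.214 44 rail  panel [598.  598.9 599.8]
t 0.22 49 rail  panel [598.1 599.  599.7]
t 0.226 57 rail  panel [598.2 599.2 600.7]
t 0.232 3 rail  panel [597.  597.8 599. ]
t 0.238 0 rail  panel 
s 0.172 39 rail 564.0 panel [583.  591.3 597.6]
s 0.178 94 rail 563.3 panel [581.8 591.  598. ]
s 0.184 39 rail 563.5 panel [596.4 597.6 598.6]
s 0.19 33 rail 563.5 panel [596.8 597.4 598.7]
s 0.196 41 rail 563.9 panel [595.9 597.6 598.7]
s 0.202 44 rail 564.8 panel [595.8 597.3 598.3]
s 0.208 22 rail  panel [596.7 597.6 598.6]
s 0.214 21 rail  panel [596.1 597.7 598.5]
s 0.22 18 rail  panel [596.6 597.5 598.4]
s 0.226 25 rail  panel [596.5 597.6 599.9]
s 0.232 0 rail  panel 
s 0.238 0 rail  panel
```

View pics/b_mix.png

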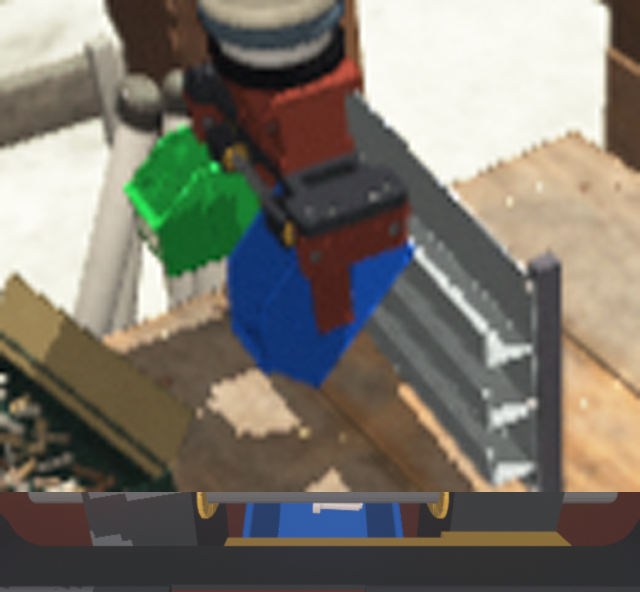

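The crop shows the bin has pivoted about 40° nose-down in the grip: its back bottom edge caught on the rail top. I'll lift it, take it back to its old free spot on the bench, press it flat and regrip.

servo_tool --increments '[[[0.005,0,-0.02],[0,0,0],0],[[0.015,0,-0.05],[0,0,0],0],[[0.02,0,-0.08],[0,0,0],0],[[0.025,0,-0.1],[0,0,0],0],[[0.025,0,-0.1],[0,0,0],0]]'

```text
time_s: 7.42
tcp_pos: [0.5144, 0.2496, 0.2956]
tcp_rot: [[-0.993, 0.116, 0.007], [0.116, 0.993, 0.003], [-0.007, 0.004, -1.0]]
wrist_force: [1.1, 0.3, -1.7]
width: 0.0555
gripper_force: 30.0
```

```bash
python3 - <<'E'
from h import *
delta([.4955,-.240,.14],-6.6); s=manip.state();print(s['tcp_pos'],s['wrist_force'],s['width'])
E
python3 look.py c | head -8
```

```text
shift mm [ -36.8 -489.1  153.8] rotvec deg [ 0.25  0.4  -0.05]
[0.51435766 0.24955362 0.29561729] [ 1.08928425  0.26710158 -1.67015435] 0.05553227237060971
tcp rack [0.48226591 0.30701857 0.29561729] 7.4167
scene 628
x [0.4335 0.4345 0.5326 0.542 ] y [0.2765 0.3356] z [0.2329 0.2374 0.3092 0.3098]
[488.  305.5] [ 61.1 108.4] 89.1
[(430, 15, np.float64(255.4), np.float64(289.6)), (442, 157, np.float64(250.7), np.float64(309.4)), (454, 140, np.float64(238.4), np.float64(308.6)), (466, 127, np.float64(232.9), np.float64(309.4)), (478, 50, np.float64(238.6), np.float64(309.8)), (490, 20, np.float64(250.4), np.float64(273.6)), (502, 53, np.float64(262.3), np.float64(309.6)), (514, 35, np.float64(278.9), np.float64(309.2)), (526, 24, np.float64(288.6), np.float64(309.3)), (538, 7, np.float64(302.1), np.float64(309.6))]
wrist 14095
x [0.4354 0.4366 0.5332 0.5345] y [0.28   0.3311] z [0.2285 0.2306 0.3087 0.31  ]
[484.9 305.8] [99.1 55. ] 0.4
```

servo_tool --increments '[[[-0.003,-0.035,0],[0,0,0],0],[[-0.006,-0.07,0],[0,0,0],0],[[-0.009,-0.105,0],[0,0,0],0],[[-0.012,-0.14,0],[0,0,0],0],[[-0.015,-0.175,0],[0,0,0],0]]'

```text
time_s: 7.98
tcp_pos: [0.5061, 0.0716, 0.2885]
tcp_rot: [[-0.993, 0.115, -0.003], [0.115, 0.993, -0.001], [0.003, -0.001, -1.0]]
wrist_force: [0.9, 0.1, -1.0]
width: 0.0553
gripper_force: 30.0
```

servo_tool --increments '[[[-0.003,-0.035,0],[0,0,0],0],[[-0.006,-0.07,0],[0,0,0],0],[[-0.009,-0.105,0.01],[0,0,0],0],[[-0.012,-0.14,0.02],[0,0,0],0],[[-0.015,-0.175,0.03],[0,0,0],0]]'

```text
time_s: 8.4
tcp_pos: [0.5008, -0.104, 0.2585]
tcp_rot: [[-0.993, 0.116, -0.002], [0.116, 0.993, 0.001], [0.003, 0.0, -1.0]]
wrist_force: [0.2, 0.0, -2.4]
width: 0.0558
gripper_force: 30.0
```

servo_tool --increments '[[[-0.003,-0.035,0.015],[0,7,0],0],[[-0.006,-0.07,0.03],[0,14,0],0],[[-0.007,-0.105,0.045],[0,21,0],0],[[-0.007,-0.139,0.06],[0,28,0],0],[[-0.007,-0.139,0.07],[0,35,0],0]]'

```text
time_s: 8.82
tcp_pos: [0.4912, -0.2466, 0.1877]
tcp_rot: [[-0.809, 0.12, -0.575], [0.098, 0.993, 0.069], [0.58, -0.001, -0.815]]
wrist_force: [0.2, -0.1, -2.0]
width: 0.0558
gripper_force: 30.0
```

servo_tool --increments '[[[0,0,0],[0,4,0],0],[[0,0,0],[0,8,0],0],[[0,0,0],[0,8,0],0],[[0,0,0],[0,8,0],0]]'

```text
time_s: 9.15
tcp_pos: [0.4922, -0.2409, 0.1879]
tcp_rot: [[-0.725, 0.115, -0.679], [0.083, 0.993, 0.08], [0.683, 0.001, -0.73]]
wrist_force: [-0.2, 1.3, -2.3]
width: 0.0556
gripper_force: 30.0
```

Run:
```python
from h import *
s=manip.state();t=np.array(s['tcp_pos']);print(t,s['tcp_rot'].round(3),s['wrist_force'],s['width'])
for n in ('scene','wrist','top'):
    c,P,T,d=grab(n); hsv=cv2.cvtColor(c,cv2.COLOR_RGB2HSV); m=(hsv[...,0]>=100)&(hsv[...,0]<=125)&(hsv[...,1]>110)
    Q=(P-t)@R(-6.6); q=Q[m&(abs(Q[...,0])<.1)&(abs(Q[...,1])<.05)&(abs(Q[...,2])<.1)]*1000
    print(n,len(q),[(int(x),len(k),k[:,2].min().round(1),k[:,2].max().round(1)) for x in range(-78,80,12) for k in [q[abs(q[:,0]-x)<6]] if len(k)>4])
    save('d_%s.png'%n,c)
```

```text
[ 0.49221841 -0.2409299   0.18787771] [[-0.725  0.115 -0.679]
 [ 0.083  0.993  0.08 ]
 [ 0.683  0.001 -0.73 ]] [-0.16952576  1.34314348 -2.26491193] 0.05560810960878809
scene 1419 [(-66, 61, np.float64(-17.6), np.float64(7.6)), (-54, 115, np.float64(-37.2), np.float64(17.5)), (-42, 154, np.float64(-36.5), np.float64(28.3)), (-30, 190, np.float64(-36.7), np.float64(37.9)), (-18, 140, np.float64(-35.8), np.float64(38.8)), (-6, 144, np.float64(-34.6), np.float64(38.9)), (6, 102, np.float64(-34.2), np.float64(39.0)), (18, 112, np.float64(-33.8), np.float64(74.2)), (30, 104, np.float64(-33.2), np.float64(85.0)), (42, 257, np.float64(-33.3), np.float64(40.2)), (54, 35, np.float64(-32.5), np.float64(41.9)), (66, 5, np.float64(39.0), np.float64(41.6))]
wrist 17924 [(-66, 147, np.float64(3.3), np.float64(5.8)), (-54, 3692, np.float64(-36.5), np.float64(14.5)), (-42, 1429, np.float64(-36.0), np.float64(26.1)), (-30, 1261, np.float64(-35.6), np.float64(36.9)), (-18, 1743, np.float64(-35.2), np.float64(38.4)), (-6, 2549, np.float64(-34.8), np.float64(39.3)), (6, 1521, np.float64(-34.0), np.float64(39.3)), (18, 780, np.float64(-32.6), np.float64(40.1)), (30, 2503, np.float64(-33.5), np.float64(41.0)), (42, 2299, np.float64(-32.2), np.float64(42.1))]
top 0 []
```

Run:
```python
from h import *
P=np.load('/tmp/t.npz')['P'];Q=P[15:180,340:450].reshape(-1,3);Q=Q[np.isfinite(Q[:,0])]
k=Q[(Q[:,2]>.06)&(Q[:,2]<.4)&(Q[:,0]>.59)]
for y in np.arange(-.45,0,.05):
    q=k[(k[:,1]>y)&(k[:,1]<=y+.05)]
    if len(q): print(y.round(2),len(q),q[:,0].min().round(3),q[:,2].max().round(3))
```

```text
-0.45 1 0.838 0.116
-0.4 238 0.71 0.205
-0.35 1010 0.707 0.261
-0.3 1522 0.713 0.263
-0.25 15 0.744 0.258
```

servo_tool --increments '[[[0,0,0],[0,-6,0],0],[[0,0,0],[0,-12,0],0],[[0,0,0],[0,-18,0],0],[[0,0,0],[0,-18,0],0]]'

```text
time_s: 9.63
tcp_pos: [0.4915, -0.241, 0.1935]
tcp_rot: [[-0.903, 0.116, -0.413], [0.106, 0.993, 0.047], [0.416, -0.001, -0.91]]
wrist_force: [0.2, -0.2, -1.4]
width: 0.0556
gripper_force: 30.0
```

servo_tool --increments '[[[-0.012,0,0.026],[0,0,0],0],[[-0.025,0,0.054],[0,0,0],0],[[-0.038,0,0.081],[0,0,0],0],[[-0.0465,0,0.0997],[0,0,0],0],[[-0.052,0,0.111],[0,0,0],0]]'

```text
time_s: 10.05
tcp_pos: [0.4918, -0.2405, 0.0663]
tcp_rot: [[-0.899, 0.115, -0.423], [0.104, 0.993, 0.05], [0.426, 0.001, -0.905]]
wrist_force: [0.2, -0.1, -2.0]
width: 0.056
gripper_force: 30.0
```

servo_tool --increments '[[[-0.002,0,0.004],[0,0,0],0],[[-0.004,0,0.008],[0,0,0],0],[[-0.006,0,0.012],[0,0,0],0],[[-0.008,0,0.017],[0,0,0],0],[[-0.009,0,0.02],[0,0,0],0]]'

```text
time_s: 10.47
tcp_pos: [0.4975, -0.242, 0.05]
tcp_rot: [[-0.904, 0.116, -0.412], [0.106, 0.993, 0.047], [0.415, -0.002, -0.91]]
wrist_force: [13.5, 4.2, 33.7]
width: 0.0557
gripper_force: 30.0
```

servo_tool --increments '[[[0.001,0,-0.003],[0,0,0],0.2],[[0.002,0,-0.006],[0,0,0],1],[[0.002,0,-0.006],[0,0,0],1],[[0.002,0,-0.006],[0,0,0],1],[[0.002,0,-0.006],[0,0,0],1]]'

```text
time_s: 10.88
tcp_pos: [0.4932, -0.2411, 0.0526]
tcp_rot: [[-0.9, 0.115, -0.42], [0.105, 0.993, 0.049], [0.423, -0.0, -0.906]]
wrist_force: [-0.2, 0.3, 0.3]
width: 0.0793
gripper_force: 0.0
```

servo_tool --increments '[[[0,0,-0.03],[0,0,0],1],[[0,0,-0.07],[0,0,0],1],[[0,0,-0.1],[0,0,0],1],[[0,0,-0.13],[0,0,0],1],[[0.01,0,-0.15],[0,0,0],1]]'

```text
time_s: 11.3
tcp_pos: [0.5496, -0.2477, 0.1945]
tcp_rot: [[-0.901, 0.115, -0.417], [0.105, 0.993, 0.048], [0.42, -0.001, -0.908]]
wrist_force: [-0.7, 0.0, -0.8]
width: 0.0877
gripper_force: 0.0
```

servo_tool --increments '[[[0.05,0,0],[0,-7,0],1],[[0.08,0,0],[0,-14,0],1],[[0.08,0,0],[0,-21,0],1],[[0.08,0,0],[0,-24.5,0],1],[[0.08,0,0],[0,-24.5,0],1]]'

```text
time_s: 11.72
tcp_pos: [0.4727, -0.2385, 0.227]
tcp_rot: [[-0.993, 0.117, -0.007], [0.117, 0.993, 0.001], [0.007, 0.0, -1.0]]
wrist_force: [0.0, -0.2, -0.2]
width: 0.088
gripper_force: 0.0
```

```bash
cat > m.py <<'E'
from h import *
s=manip.state();t=np.array(s['tcp_pos']);print(t,s['tcp_rot'].round(3),s['time_s'])
for n in ('scene','wrist','top'):
    c,P,T,d=grab(n); hsv=cv2.cvtColor(c,cv2.COLOR_RGB2HSV); m=(hsv[...,0]>=100)&(hsv[...,0]<=125)&(hsv[...,1]>110)
    q=P[m&(abs(P[...,0]-.5)<.1)&(abs(P[...,1]+.24)<.07)&(P[...,2]<.1)]
    save('e_%s.png'%n,c)
    for lo in (.01,.062):
        k=q[q[:,2]>lo]
        if len(k)>50:
            r=cv2.minAreaRect(k[:,:2].astype(np.float32)*1000);print(n,len(k),np.round(r[0],1),np.round(r[1],1),round(r[2],1),k[:,2].max())
E
python3 m.py
```

```text
[ 0.47268549 -0.23853176  0.22703891] [[-0.993  0.117 -0.007]
 [ 0.117  0.993  0.001]
 [ 0.007  0.    -1.   ]] 11.7167
scene 1025 [ 515.  -245.5] [ 57.3 155.5] 82.0 0.07801958146566512
scene 274 [ 516.7 -245.6] [ 55.5 106.1] 82.2 0.07801958146566512
wrist 1712 [ 505.  -244.2] [ 55.3 126.9] 82.9 0.0759759833391086
wrist 1144 [ 516.8 -245.7] [ 55.3 103.2] 82.9 0.0759759833391086
top 370 [ 508.8 -242.4] [ 56.2 137.5] 82.6 0.07877107570785569
top 111 [ 517.4 -243.6] [ 55.9 107.3] 82.9 0.07877107570785569
```

View pics/e_wrist.png

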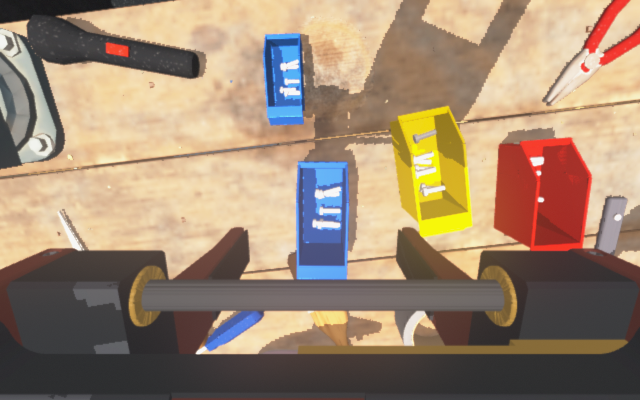

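The wrist view shows the blue bin standing flat again at (323,220), parts still inside, neighbours undisturbed. Regrip.

```bash
python3 -c "
from h import *
delta([.4965,-.242,.051],-7.1)"
```

```text
shift mm [-22.7  -0.3 175.3] rotvec deg [-0.01 -0.59  0.47]
```

servo_tool --increments '[[[-0.015,0,0.025],[0,-0.5,0.5],1],[[-0.0227,0,0.06],[0,-0.5,0.5],1],[[-0.0227,0,0.095],[0,-0.5,0.5],1],[[-0.0227,0,0.13],[0,-0.5,0.5],1],[[-0.0227,0,0.16],[0,-0.5,0.5],1]]'

```text
time_s: 12.28
tcp_pos: [0.497, -0.2411, 0.063]
tcp_rot: [[-0.992, 0.123, -0.003], [0.123, 0.992, 0.001], [0.003, 0.001, -1.0]]
wrist_force: [-0.0, 0.0, 0.8]
width: 0.0879
gripper_force: 0.0
```

servo_tool --increments '[[[0,0,0.01],[0,0,0],1],[[0,0,0.0155],[0,0,0],1],[[0,0,0.0155],[0,0,0],1],[[0,0,0.0155],[0,0,0],0],[[0,0,0.0155],[0,0,0],0]]'

```text
time_s: 12.7
tcp_pos: [0.4978, -0.242, 0.0523]
tcp_rot: [[-0.992, 0.124, 0.002], [0.124, 0.992, -0.001], [-0.002, -0.001, -1.0]]
wrist_force: [-0.8, 0.0, -0.4]
width: 0.0781
gripper_force: 0.0
```

servo_tool --increments '[[[0,0,0],[0,0,0],0],[[0,0,0],[0,0,0],0],[[0,0,0],[0,0,0],0],[[0,0,0],[0,0,0],0],[[0,0,0],[0,0,0],0]]'

```text
time_s: 13.12
tcp_pos: [0.4969, -0.2417, 0.0517]
tcp_rot: [[-0.992, 0.124, 0.001], [0.124, 0.992, -0.001], [-0.001, -0.0, -1.0]]
wrist_force: [-2.0, 0.9, 8.0]
width: 0.0559
gripper_force: 30.0
```

servo_tool --increments '[[[0,0,0],[0,0,0],0],[[0,0,0],[0,0,0],0],[[0,0,-0.02],[0,0,0],0],[[0,0,-0.05],[0,0,0],0],[[0,0,-0.085],[0,0,0],0]]'

```text
time_s: 13.53
tcp_pos: [0.4949, -0.2406, 0.1351]
tcp_rot: [[-0.992, 0.124, -0.004], [0.124, 0.992, 0.002], [0.004, 0.002, -1.0]]
wrist_force: [0.8, -0.4, -1.5]
width: 0.056
gripper_force: 30.0
```

servo_tool --increments '[[[0,0,-0.035],[0,0,0],0],[[0,0,-0.07],[0,0,0],0],[[0,0,-0.1],[0,0,0],0],[[0,0,-0.125],[0,0,0],0],[[0,0,-0.135],[0,0,0],0]]'

```text
time_s: 13.95
tcp_pos: [0.4976, -0.242, 0.2745]
tcp_rot: [[-0.992, 0.124, 0.005], [0.124, 0.992, -0.003], [-0.005, -0.002, -1.0]]
wrist_force: [0.8, 0.3, -2.2]
width: 0.0557
gripper_force: 30.0
```

```bash
python3 -c "
from h import *
t=R(-6.6)@np.array([.490,.306,.27]); delta(t,-6.65)"
```

```text
shift mm [ 36.7 488.9   3.4] rotvec deg [-0.11  0.29 -0.48]
```

servo_tool --increments '[[[0.002,0.02,0],[0,0,0],0],[[0.005,0.05,0],[0,0,0],0],[[0.007,0.085,0],[0,0,0],0],[[0.01,0.12,0],[0,0,0],0],[[0.013,0.155,0],[0,0,0],0]]'

```text
time_s: 14.37
tcp_pos: [0.5019, -0.0846, 0.2695]
tcp_rot: [[-0.992, 0.125, -0.002], [0.125, 0.992, 0.0], [0.002, 0.0, -1.0]]
wrist_force: [0.4, 0.1, -2.0]
width: 0.0558
gripper_force: 30.0
```

servo_tool --increments '[[[0.003,0.035,0],[0,0,0],0],[[0.006,0.07,0],[0,0,0],0],[[0.009,0.105,0],[0,0,0],0],[[0.012,0.14,0],[0,0,0],0],[[0.013,0.175,0],[0,0,0],0]]'

```text
time_s: 14.78
tcp_pos: [0.5104, 0.0908, 0.2695]
tcp_rot: [[-0.992, 0.124, -0.002], [0.124, 0.992, -0.0], [0.002, -0.001, -1.0]]
wrist_force: [0.6, 0.2, -2.8]
width: 0.0561
gripper_force: 30.0
```

servo_tool --increments '[[[0.003,0.035,0],[0,0,-0.5],0],[[0.006,0.07,0],[0,0,-0.5],0],[[0.008,0.105,0],[0,0,-0.5],0],[[0.0107,0.14,0],[0,0,-0.5],0],[[0.0107,0.159,0],[0,0,-0.5],0]]'

```text
time_s: 15.2
tcp_pos: [0.5199, 0.2514, 0.2694]
tcp_rot: [[-0.994, 0.114, -0.002], [0.114, 0.994, 0.0], [0.002, -0.0, -1.0]]
wrist_force: [-0.1, -0.2, -1.2]
width: 0.056
gripper_force: 30.0
```

servo_tool --increments '[[[0,0,0],[0,0,0],0],[[0,0,0],[0,0,0],0],[[0,0,0],[0,0,0],0],[[0,0,0],[0,0,0],0]]'

```text
time_s: 15.53
tcp_pos: [0.5204, 0.2471, 0.2701]
tcp_rot: [[-0.993, 0.116, -0.001], [0.116, 0.993, -0.001], [0.001, -0.001, -1.0]]
wrist_force: [0.8, 0.4, -2.2]
width: 0.0558
gripper_force: 30.0
```

```bash
python3 look.py f; python3 -c "
from h import *
t=R(-6.6)@np.array([.490,.306,.27]); delta(t,-6.65)"
```

```text
tcp rack [0.48851916 0.30529468 0.27011232] 15.5333
scene 882
x [0.4305 0.4317 0.5579 0.5973] y [0.2746 0.334 ] z [0.1512 0.2206 0.293  0.2947]
[514.  316.9] [166.8  87.6] 0.2
[(430, 46, np.float64(224.4), np.float64(264.7)), (442, 85, np.float64(220.7), np.float64(273.2)), (454, 134, np.float64(220.0), np.float64(284.2)), (466, 145, np.float64(220.7), np.float64(292.0)), (478, 95, np.float64(221.8), np.float64(293.7)), (490, 42, np.float64(221.6), np.float64(281.4)), (502, 55, np.float64(219.5), np.float64(294.2)), (514, 82, np.float64(220.0), np.float64(294.7)), (526, 82, np.float64(220.0), np.float64(292.9)), (538, 84, np.float64(222.4), np.float64(293.6)), (550, 20, np.float64(234.7), np.float64(294.2)), (562, 10, np.float64(151.2), np.float64(291.6))]
wrist 16834
x [0.433  0.4336 0.545  0.6008] y [0.2772 0.3315] z [0.1855 0.2209 0.2924 0.2937]
[516.5 303.1] [167.4 103.5] 0.7
[(430, 626, np.float64(259.9), np.float64(264.0)), (442, 1652, np.float64(220.5), np.float64(273.2)), (454, 2033, np.float64(220.1), np.float64(283.3)), (466, 2343, np.float64(220.2), np.float64(292.4)), (478, 1703, np.float64(219.9), np.float64(293.5)), (490, 2076, np.float64(220.3), np.float64(292.9)), (502, 1180, np.float64(220.2), np.float64(293.3)), (514, 1283, np.float64(220.5), np.float64(293.7)), (526, 922, np.float64(220.0), np.float64(292.7)), (538, 778, np.float64(238.3), np.float64(283.1)), (550, 2230, np.float64(236.5), np.float64(270.0))]
top 0
shift mm [-1.1  0.5  0.7] rotvec deg [-0.01 -0.   -0.06]
```

servo_tool --increments '[[[-0.005,0,0],[0,0,0],0],[[-0.009,0,0],[0,0,0],0],[[-0.009,0,0],[0,0,0],0],[[-0.009,0,0.01],[0,0,0],0],[[-0.009,0,0.02],[0,0,0],0]]'

```text
time_s: 16.1
tcp_pos: [0.53, 0.2473, 0.2504]
tcp_rot: [[-0.993, 0.116, 0.001], [0.116, 0.993, 0.0], [-0.001, 0.001, -1.0]]
wrist_force: [0.0, 0.6, -2.0]
width: 0.0559
gripper_force: 30.0
```

servo_tool --increments '[[[0,0,0.01],[0,0,0],0],[[0,0,0.02],[0,0,0],0],[[0,0,0.03],[0,0,0],0],[[0,0,0.035],[0,0,0],0],[[0,0,0.035],[0,0,0],0]]'

```text
time_s: 16.52
tcp_pos: [0.5287, 0.247, 0.2138]
tcp_rot: [[-0.993, 0.115, -0.003], [0.115, 0.993, -0.001], [0.003, -0.002, -1.0]]
wrist_force: [-0.4, 0.1, -1.7]
width: 0.0558
gripper_force: 30.0
```

```bash
python3 look.py g
```

```text
tcp rack [0.49685414 0.30609476 0.2137864 ] 16.5167
scene 790
x [0.4371 0.4407 0.5822 0.5981] y [0.2748 0.3365] z [0.1005 0.1627 0.2362 0.2837]
[520.8 303.6] [167.9  85.5] 8.4
[(442, 68, np.float64(165.3), np.float64(213.8)), (454, 88, np.float64(163.6), np.float64(224.8)), (466, 130, np.float64(165.4), np.float64(283.7)), (478, 126, np.float64(162.7), np.float64(236.6)), (490, 65, np.float64(164.3), np.float64(230.4)), (502, 26, np.float64(165.4), np.float64(212.0)), (514, 59, np.float64(164.0), np.float64(233.8)), (526, 68, np.float64(165.2), np.float64(231.7)), (538, 69, np.float64(162.3), np.float64(234.5)), (550, 50, np.float64(165.5), np.float64(235.7)), (562, 27, np.float64(100.5), np.float64(237.6)), (574, 5, np.float64(214.4), np.float64(225.0))]
wrist 16986
x [0.4416 0.4422 0.5536 0.5665] y [0.2783 0.3326] z [0.1645 0.1653 0.237  0.2893]
[503.6 302.8] [124.4  81.5] 0.9
[(442, 1376, np.float64(203.8), np.float64(210.7)), (454, 1473, np.float64(164.7), np.float64(220.3)), (466, 2237, np.float64(164.8), np.float64(289.3)), (478, 2187, np.float64(164.5), np.float64(238.1)), (490, 1864, np.float64(164.6), np.float64(238.0)), (502, 1797, np.float64(164.6), np.float64(238.1)), (514, 1281, np.float64(164.5), np.float64(238.2)), (526, 1087, np.float64(164.9), np.float64(237.5)), (538, 761, np.float64(164.9), np.float64(237.3)), (550, 2914, np.float64(181.1), np.float64(224.3)), (562, 9, np.float64(174.3), np.float64(194.3))]
top 0
```

servo_tool --increments '[[[0,0,0.006],[0,0,0],0],[[0,0,0.012],[0,0,0],0],[[0,0,0.018],[0,0,0],0],[[0,0,0.018],[0,0,0],0]]'

```text
time_s: 17.0
tcp_pos: [0.5289, 0.2469, 0.1963]
tcp_rot: [[-0.993, 0.115, -0.002], [0.115, 0.993, -0.001], [0.002, -0.001, -1.0]]
wrist_force: [-0.9, 0.3, -1.1]
width: 0.0557
gripper_force: 30.0
```

servo_tool --increments '[[[-0.002,0,0],[0,0,0],0],[[-0.004,0,0],[0,0,0],0],[[-0.005,0,0],[0,0,0],0],[[-0.005,0,0],[0,0,0],0]]'

```text
time_s: 17.33
tcp_pos: [0.5352, 0.2468, 0.198]
tcp_rot: [[-0.993, 0.115, 0.001], [0.115, 0.993, 0.0], [-0.001, 0.0, -1.0]]
wrist_force: [-0.3, 0.6, -1.2]
width: 0.0562
gripper_force: 30.0
```

servo_tool --increments '[[[-0.0015,0,0],[0,0,0],0],[[-0.003,0,0],[0,0,0],0],[[-0.003,0,0],[0,0,0],0],[[-0.003,0,0],[0,0,0],0]]'

```text
time_s: 17.67
tcp_pos: [0.5377, 0.2464, 0.1978]
tcp_rot: [[-0.993, 0.115, 0.0], [0.115, 0.993, 0.0], [-0.0, 0.0, -1.0]]
wrist_force: [-0.3, -0.5, -1.3]
width: 0.0561
gripper_force: 30.0
```

servo_tool --increments '[[[-0.001,0,0],[0,0,0],0],[[-0.002,0,0],[0,0,0],0],[[-0.002,0,0],[0,0,0],0]]'

```text
time_s: 17.92
tcp_pos: [0.539, 0.2461, 0.1976]
tcp_rot: [[-0.993, 0.115, -0.002], [0.115, 0.993, -0.0], [0.002, -0.0, -1.0]]
wrist_force: [-3.7, 0.2, -0.4]
width: 0.056
gripper_force: 30.0
```

servo_tool --increments '[[[-0.001,0,0],[0,0,0],0],[[-0.002,0,0],[0,0,0],0],[[-0.002,0,0],[0,0,0],0]]'

```text
time_s: 18.17
tcp_pos: [0.5391, 0.2461, 0.1973]
tcp_rot: [[-0.993, 0.115, -0.005], [0.115, 0.993, -0.001], [0.005, -0.001, -1.0]]
wrist_force: [-10.6, 1.4, 2.2]
width: 0.0558
gripper_force: 30.0
```

Back face touches the rail at TCP x ≈ 0.539. Back off about 3.5 mm and lower.

servo_tool --increments '[[[0.004,0,0],[0,0,0],0],[[0.006,0,0],[0,0,0],0],[[0.006,0,0],[0,0,0],0],[[0.006,0,0.004],[0,0,0],0],[[0.006,0,0.008],[0,0,0],0]]'

```text
time_s: 18.58
tcp_pos: [0.5362, 0.2467, 0.1897]
tcp_rot: [[-0.993, 0.115, 0.001], [0.115, 0.993, 0.0], [-0.001, 0.0, -1.0]]
wrist_force: [0.2, -0.8, -1.8]
width: 0.0562
gripper_force: 30.0
```

servo_tool --increments '[[[0,0,0.002],[0,0,0],0],[[0,0,0.004],[0,0,0],0],[[0,0,0.006],[0,0,0],0],[[0,0,0.006],[0,0,0],0]]'

```text
time_s: 18.92
tcp_pos: [0.5355, 0.2465, 0.1831]
tcp_rot: [[-0.993, 0.115, -0.001], [0.115, 0.993, -0.0], [0.001, -0.001, -1.0]]
wrist_force: [-0.2, 0.2, -2.1]
width: 0.0557
gripper_force: 30.0
```

```bash
python3 look.py k
```

```text
tcp rack [0.50358809 0.30636178 0.18311704] 18.9167
scene 723
x [0.4448 0.4471 0.5817 0.5906] y [0.2761 0.335 ] z [0.0861 0.1334 0.2063 0.2528]
[517.7 296.8] [145.8  78.6] 0.0
[(442, 12, np.float64(173.6), np.float64(178.7)), (454, 76, np.float64(133.3), np.float64(184.2)), (466, 111, np.float64(134.9), np.float64(252.8)), (478, 121, np.float64(134.0), np.float64(205.3)), (490, 96, np.float64(132.3), np.float64(206.3)), (502, 42, np.float64(133.8), np.float64(183.8)), (514, 25, np.float64(132.6), np.float64(184.3)), (526, 66, np.float64(134.7), np.float64(201.6)), (538, 61, np.float64(134.3), np.float64(198.8)), (550, 59, np.float64(134.4), np.float64(200.0)), (562, 33, np.float64(86.1), np.float64(209.0)), (574, 12, np.float64(188.8), np.float64(206.7)), (586, 9, np.float64(126.2), np.float64(188.5))]
wrist 16729
x [0.448  0.4486 0.56   0.6004] y [0.2783 0.3326] z [0.1242 0.1339 0.2057 0.2582]
[526.2 310.3] [ 83.4 160.4] 82.6
[(454, 1796, np.float64(135.3), np.float64(183.8)), (466, 2007, np.float64(132.9), np.float64(193.8)), (478, 2219, np.float64(133.0), np.float64(258.2)), (490, 1791, np.float64(133.0), np.float64(206.5)), (502, 2107, np.float64(133.0), np.float64(206.7)), (514, 1243, np.float64(133.3), np.float64(198.2)), (526, 1426, np.float64(133.1), np.float64(206.5)), (538, 1047, np.float64(133.4), np.float64(206.6)), (550, 318, np.float64(158.5), np.float64(199.9)), (562, 2769, np.float64(142.6), np.float64(186.6))]
top 0
```

Level with its underside at z ≈ 0.133; about 3 mm remain until the flange seats.

servo_tool --increments '[[[0,0,0.001],[0,0,0],0],[[0,0,0.002],[0,0,0],0],[[0,0,0.003],[0,0,0],0],[[0,0,0.003],[0,0,0],0]]'

```text
time_s: 19.4
tcp_pos: [0.5359, 0.2467, 0.1812]
tcp_rot: [[-0.993, 0.115, 0.001], [0.115, 0.993, 0.0], [-0.001, 0.0, -1.0]]
wrist_force: [-1.1, -0.3, 3.1]
width: 0.056
gripper_force: 30.0
```

servo_tool --increments '[[[0,0,0.001],[0,0,0],0],[[0,0,0.001],[0,0,0],0]]'

```text
time_s: 19.57
tcp_pos: [0.536, 0.2467, 0.1803]
tcp_rot: [[-0.993, 0.115, 0.001], [0.115, 0.993, 0.0], [-0.001, 0.0, -1.0]]
wrist_force: [-1.9, -1.6, 4.7]
width: 0.0561
gripper_force: 30.0
```

Seated (Fz has gone from −2 to +4.7 N). Release gently and check before rising.

servo_tool --increments '[[[0,0,0],[0,0,0],0.66],[[0,0,0],[0,0,0],0.7],[[0,0,0],[0,0,0],0.75],[[0,0,0],[0,0,0],0.85],[[0,0,0],[0,0,0],1]]'

```text
time_s: 19.98
tcp_pos: [0.5356, 0.2466, 0.1796]
tcp_rot: [[-0.993, 0.115, -0.0], [0.115, 0.993, -0.0], [0.0, -0.0, -1.0]]
wrist_force: [-0.2, -0.5, -0.7]
width: 0.0758
gripper_force: 0.0
```

servo_tool --increments '[[[0,0,0],[0,0,0],1],[[0,0,0],[0,0,0],1],[[0,0,0],[0,0,0],1],[[0,0,0],[0,0,0],1]]'

```text
time_s: 20.32
tcp_pos: [0.5356, 0.2466, 0.1797]
tcp_rot: [[-0.993, 0.115, -0.0], [0.115, 0.993, -0.0], [0.0, -0.0, -1.0]]
wrist_force: [0.1, 0.9, -0.1]
width: 0.0877
gripper_force: 0.0
```

```bash
python3 look.py m
```

```text
tcp rack [0.50374093 0.30653727 0.17971684] 20.3167
scene 698
x [0.4451 0.4468 0.5741 0.589 ] y [0.276  0.3348] z [0.0801 0.1239 0.205  0.2524]
[517.2 294.5] [143.9  84.1] 0.3
[(442, 11, np.float64(160.0), np.float64(164.1)), (454, 71, np.float64(123.6), np.float64(174.3)), (466, 106, np.float64(122.8), np.float64(252.4)), (478, 128, np.float64(123.9), np.float64(196.9)), (490, 120, np.float64(123.8), np.float64(198.4)), (502, 41, np.float64(125.1), np.float64(193.8)), (514, 10, np.float64(127.7), np.float64(138.7)), (526, 42, np.float64(128.2), np.float64(196.0)), (538, 64, np.float64(129.2), np.float64(196.8)), (550, 59, np.float64(130.4), np.float64(196.3)), (562, 31, np.float64(80.1), np.float64(205.2)), (574, 13, np.float64(187.8), np.float64(206.6))]
wrist 16265
x [0.4481 0.4488 0.5613 0.6012] y [0.2782 0.3325] z [0.1208 0.1219 0.2004 0.2743]
[525.4 302.2] [ 65.5 159.9] 83.6
[(454, 1621, np.float64(120.9), np.float64(172.0)), (466, 1818, np.float64(120.8), np.float64(184.8)), (478, 2000, np.float64(121.4), np.float64(274.3)), (490, 1771, np.float64(123.0), np.float64(197.5)), (502, 1907, np.float64(124.3), np.float64(198.6)), (514, 1400, np.float64(125.5), np.float64(196.1)), (526, 1432, np.float64(126.7), np.float64(201.2)), (538, 1036, np.float64(128.4), np.float64(202.1)), (550, 377, np.float64(155.9), np.float64(202.1)), (562, 2901, np.float64(141.9), np.float64(189.7))]
top 0
```

Hanging, ~6° nose down as expected. Rise straight and clear away, then look.

servo_tool --increments '[[[0,0,-0.02],[0,0,0],1],[[0,0,-0.045],[0,0,0],1],[[0,0,-0.08],[0,0,0],1],[[0,0,-0.115],[0,0,0],1],[[0,0,-0.14],[0,0,0],1]]'

```text
time_s: 20.88
tcp_pos: [0.5362, 0.2469, 0.3228]
tcp_rot: [[-0.993, 0.115, 0.002], [0.115, 0.993, 0.001], [-0.002, 0.001, -1.0]]
wrist_force: [0.6, 0.4, 0.6]
width: 0.0877
gripper_force: 0.0
```

servo_tool --increments '[[[0.01,-0.035,0],[0,0,0],1],[[0.02,-0.07,0],[0,0,0],1],[[0.04,-0.105,0],[0,0,0],1],[[0.06,-0.14,0],[0,0,0],1],[[0.07,-0.175,0],[0,0,0],1]]'

```text
time_s: 21.3
tcp_pos: [0.4435, 0.0798, 0.3195]
tcp_rot: [[-0.993, 0.115, -0.001], [0.115, 0.993, -0.0], [0.001, -0.0, -1.0]]
wrist_force: [0.3, 0.1, 0.3]
width: 0.0877
gripper_force: 0.0
```

servo_tool --increments '[[[0,-0.035,0],[0,0,0],1],[[0,-0.07,0],[0,0,0],1],[[0,-0.1,0],[0,0,0],1],[[0,-0.1,0],[0,0,0],1],[[0,-0.1,0],[0,0,0],1]]'

```text
time_s: 21.72
tcp_pos: [0.4342, -0.0196, 0.3199]
tcp_rot: [[-0.993, 0.119, 0.0], [0.119, 0.993, 0.0], [-0.0, 0.0, -1.0]]
wrist_force: [0.6, 1.1, 0.2]
width: 0.0881
gripper_force: 0.0
```

```bash
python3 look.py n | grep -v '^\[(' ; python3 -c "
import cv2;a=cv2.imread('pics/n_scene.png')[70:290,190:410];b=cv2.imread('pics/n_top.png')[140:290,80:400]
cv2.imwrite('pics/n_mix.png',cv2.hconcat([cv2.resize(a,(400,400),interpolation=2),cv2.resize(b,(400,400),interpolation=2)]))"
```

```text
tcp rack [0.43358162 0.03041948 0.31994969] 21.7167
scene 421
x [0.4448 0.4462 0.5044 0.5304] y [0.2759 0.3349] z [0.1197 0.1247 0.1934 0.1976]
[487.2 306.9] [85.3 62.3] 1.2
wrist 4096
x [0.4477 0.4488 0.5054 0.5129] y [0.2761 0.3318] z [0.1205 0.1226 0.1937 0.1969]
[480.2 304.6] [64.5 58.7] 0.9
top 1794
x [0.4464 0.4484 0.5805 0.583 ] y [0.2782 0.3343] z [0.0815 0.1218 0.206  0.2078]
[514.3 319. ] [136.3  84.8] 1.9
```

View pics/n_mix.png

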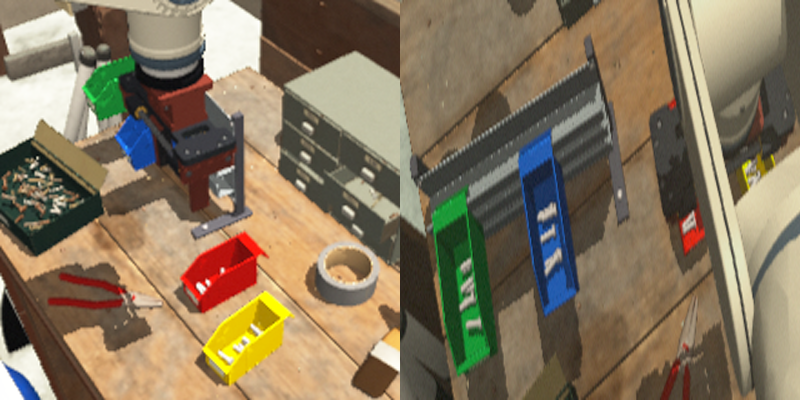

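The top crop shows the blue bin hooked on the rail at (548,225), parallel to the green bin, with red and yellow still in place and the robot clear.

```bash
python3 -c "
from rig import manip; print(manip.hand_in())"
```

```text
the job is handed in; nothing more can be done
None
```

The larger blue bin hangs by itself on the top rail beside the green bin, straight and about 6° nose down; the first try caught the rail and tipped it in the grip, so I set it down, regripped and hung it, left red and yellow untouched, and handed in at about 22 s.

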